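# Creep-load a rubber bush in the beam tester

### The job

Put the rubber bush in the torsion tester under its dead load: press the hand lever down until the weighted beam lifts off its rest and floats level, and keep the beam's pointer between the two tolerance marks for eight seconds without a break, following up with the lever as the rubber creeps. Then let the beam down gently onto its rest, let the lever come back until the bush is slack and let go of it. Work by the lever's handle only - the robot must not touch the beam or its weight, nor let the beam hit the stop on the other side - and leave the other things on the bench where they are.

Things in the scene. Friction and masses are not known exactly. Their poses are not given: they have to be found in the camera images.
- tester: Torsion tester for rubber bushes, grey, on the bench: base plate 220 x 480 x 22 mm (105 mm before to 115 mm behind the origin), pedestal, bearing housing 96 mm wide at 215 mm height. Origin: base underside, below the bearing's middle; -x faces the robot, +y is the lever side, -y the weight side. Yaw up to 0.18 rad either way. Beam, bush and lever all turn about one level axis along its x.
- pivot (a point): The common axis of beam, bush and lever: in the middle of the bearing housing, 215 mm above the bench; axes as the tester's.
- beam (a joint): Tilt of the beam, rad: 0 level, positive = weight end (-y) up and lever-side end (+y) down. -0.16 = lying on its rest (the start), +0.16 = at the stop. Ball bearings, hardly any friction. Beam with weight: moment of inertia 0.23 kg m2 about the axis; without the weight it is balanced. Through the bush, with the lever held still, it swings at about 2.5 rad/s, hardly damped.
- pointer (a point): Tip of the dark pointer that stands on the beam, 158 mm above the axis and 90 mm behind the pivot; upright when level, it moves before the white scale. On the scale the longest mark is level and the next long marks either side of it are the tolerance, +-0.06 rad (9 mm at the tip); short marks follow each 0.06 rad. Weight end low = tip towards -y.
- lever (a joint): Twist of the rubber bush, rad = lever's angle against the bush's slack position: 0 slack, positive = lever pressed down further. Torque on the beam = about 1.6 N m/rad x twist (plus 0.03 N m s/rad damping). Carrying the nominal load takes 0.55 rad; 0.35 to 0.75 occurs. On its own the lever is balanced and stays at 0.
- bush (a point): Centre of the bush under test, a black rubber ring in an 84 mm steel clamp before the bearing, coaxial. It creeps: its slack position runs on after the lever at (torque in N m)/30 rad/s (0.02 to 0.04 rad/s under load) and does not come back. With the lever held still the beam therefore sinks out of tolerance; the lever must follow on down.
- handle (a point): Middle of the lever's black round handle sleeve, 30 mm diameter, 90 mm long, axis level along the tester's x, turning freely on its pin: pinch it from above. It runs on a circle of radius 170 mm about the axis, in the plane 155 mm before the pivot, on the +y side. Starts 0.6 to 0.85 rad above level; ends as low as 0.8 rad below level. 3 to 8 N needed at the handle.
- bar: Bare steel bar of the beam, 640 (along y) x 20 x 60 mm, about 6 kg, its middle plane 78 mm behind the pivot; origin on the axis at the pivot; tilts with the beam. It rests on one of two rubber-topped posts on the base, 150 mm either side (-y the rest, +y the stop). Not to be touched.
- weight: two brass disc weights, 56 mm diameter, 17 mm high together, nominally 0.32 kg (0.22 to 0.43 occurs), pinned on top of the -y end of the beam, 280 mm from the axis; origin under its centre; do not touch
- bush_a: spare rubber bush, steel sleeve 50 mm diameter, 40 mm high, standing on the bench before the tester on its weight side; leave alone
- bush_b: second spare bush, like the first, beside it; leave alone
- spanner: open-ended spanner lying before the tester; leave alone
- spare_weights: stack of three spare brass discs, 56 mm diameter, 26 mm high, standing on the tester's base plate at the front of its weight side; leave alone
- bolt_bin: blue open-fronted bin of bolts, 150 x 100 x 75 mm, to the robot's right; leave alone
- hammer: hammer lying to the robot's left; leave alone
- carton: small cardboard box 110 x 160 x 70 mm at the left; leave alone
- offcut: steel plate offcut 120 x 150 mm with a smaller plate on it, at the right; leave alone

How it is judged:
By the outcome, as a careful person would: the job done as asked, in the order asked, and still so for the second after the job is handed in, with the robot touching nothing.
It also fails if it takes over 70 s, if anything falls off the work surface, if the arm or the gripper's body presses on something with over 40 N, if the wrist force passes 120 N, or if a joint passes its speed limit or range.

### The arm

A 6-joint arm with a two-finger parallel gripper is mounted at the origin on the work surface. World frame = base frame: x ahead of the robot, y to its left, z up, the work surface at z = 0. Lengths are in m, angles in rad, forces in N, time in s.
With the tool pointing down it reaches from about 0.425 to 0.95 m from the base axis. Payload 3.5 kg.
Tool frame: the origin (TCP) lies between the finger pads; the fingertips stand 19 mm ahead of it and the grasp point (between the pads) is the TCP; z points along the fingers, y is the line along which they close (so a half turn about z gives the same grasp; the last joint's range is limited). The gripper opens to 85 mm and grips with 20 to 120 N. Pads are 22 mm wide; open, the fingers measure 114 mm over their backs; the gripper's body (76 mm by 85 mm) begins 54 mm behind the grasp point. The pads swing forward as they close: fully open they stand 13 mm farther back than shut.
Start: joints at [-1.301, 0.286, 1.577, -0, 1.279, -0.15], TCP at [0.275, -0.616, 0.25] pointing down, gripper open.
Joint ranges: [-2.77, 2.77], [-0.9, 2.22], [0.21, 2.48], [-1.53, 4.67], [0.24, 2.81], [-2.84, 2.84]. Speed limits (rad/s): [2.79, 2.79, 3.14, 3.14, 3.14, 3.14].

### API

Orientations are given as a unit quaternion [x, y, z, w].
In Python, from plant import monitor, eyes, ctrl gives the robot as it stands.
- The arm moves only by the shell command python3 -m handwheel 'ROWS' [FORCE]. ROWS is JSON, a list of rows, each a list of 7 numbers: the shift along the tool's x, y, z in units of 40 cm (1.0 is 40 cm), then the turn, a rotation vector about the tool's x, y, z in units of pi rad (1.0 is pi rad), then the opening, from -1 (shut) to 1 (fully open). A call has 1 to 12 rows; each row is the pose to reach, as a shift and turn from the pose commanded when the call began, along the tool's axes at that moment, turning the shorter way round; what a row does not reach only later rows make up. A row lasts 1/8 s, in which the tool goes at most 62.5 mm and 10.7 degrees, less where a joint would pass 70% of its speed; a pose out of reach is approached as far as the arm can. A call with a number of a shift or a turn outside -1 to 1 is refused whole. A call with a gripper value outside its range is refused whole. The fingers move at their own pace and stop on an object; FORCE is the grip in N (left out, the last holds). Time passes only in rows, so rows that repeat a pose let the fingers close. It gives the time, the measured TCP pose, the force, the opening and the grip force at its end, in the units of the state.
- monitor.get_state(): the state, without advancing time (a new reading comes with each control period).
- eyes.read_camera(name): name is "scene" or "side" or "wrist"; returns the picture (384x512x3 uint8, red, green, blue); there is no depth.
- eyes.camera_params(name): a dict with "K" (3x3 intrinsics, pixels), "R" (3x3) and "t" (3): a world point X has camera coordinates R X + t. Camera axes: x right, y down, z forward; pixel columns grow to the right and rows downward; lengths in m; the calibration is good to about 2 mm. A picture is of the moment at which its call begins: read the wrist's pose just before it. camera_params takes no time and is no camera call; for the wrist camera it gives the pose at the moment of the call.
- ctrl.sign_off(): hands the job in; it is judged then, once.
The state is a dict: "time": time; "qpos": joint angles; "dq": joint speeds; "joint_efforts": joint torques, N m; "eef_pos": TCP position; "tcp_rot": TCP orientation; "contact_force": force on the tool from outside, world axes, zero at the start; "wrist_torque": the same for the moment, N m; "opening": opening from 0.0 (shut) to 1.0 (fully open); "finger_force": force on a finger pad.
Only numpy, scipy, OpenCV 4.12 (cv2) and the standard library are available. Lean on these libraries where they do the work, as an engineer would, in place of code of your own. Each camera call takes 0.05 s, during which the arm holds its last target. There are 200 camera calls.

## Working session

There is one attempt and no reset: what is moved stays moved. The work goes in short steps, Python scripts to look and compute and a shell command to move; the robot and the scene stay as the last step left them, time stands still between calls to the robot, and variables do not carry over. Pictures are saved under pics/ and viewed, at most 10 in all, crops included, and the job is handed in when it is done.

```bash
mkdir -p pics; ls; python3 - <<'E'
from plant import monitor, eyes, ctrl
import cv2,numpy as np
s=monitor.get_state();print(s)
a=eyes.read_camera("scene");b=eyes.read_camera("side")
for n,i in (("scene",a),("side",b)):
    cv2.imwrite(f"pics/{n}0.png",i[:,:,::-1]); p=eyes.camera_params(n);print(n,p)
E
```

```text
pics
{'time': 0.0, 'qpos': array([-1.30100891e+00,  2.87188908e-01,  1.57818158e+00, -2.89306724e-06,
        1.27861384e+00, -1.49999676e-01]), 'dq': array([-0.00042422, -0.00048316,  0.000226  ,  0.00013692,  0.00171389,
       -0.00104078]), 'joint_efforts': array([ 1.19998425e-03, -4.05978477e+01, -2.92624497e+01, -1.13045503e-04,
        5.81615939e-03,  1.23947657e-05]), 'eef_pos': array([ 0.2749672 , -0.61577961,  0.24892916]), 'tcp_rot': array([ 9.78052314e-01,  2.08356042e-01, -7.29627844e-05, -1.19361070e-03]), 'contact_force': array([ 0.21952561,  0.44746618, -0.66786053]), 'wrist_torque': array([0.00821438, 0.01727594, 0.04230937]), 'finger_force': 0.0, 'opening': 0.9990645879753829}
scene {'K': array([[351.95426409,   0.        , 261.42689178],
       [  0.        , 351.95426409, 190.79451603],
       [  0.        ,   0.        ,   1.        ]]), 'R': array([[-0.651845  ,  0.7582904 , -0.00968325],
       [ 0.68681996,  0.58489735, -0.4314782 ],
       [-0.32152207, -0.28790756, -0.90207139]]), 't': array([ 0.34686535, -0.29743274,  1.80158946])}
side {'K': array([[416.09735021,   0.        , 254.49324906],
       [  0.        , 416.09735021, 190.08586341],
       [  0.        ,   0.        ,   1.        ]]), 'R': array([[ 0.97089849, -0.23888798,  0.01698959],
       [-0.16825717, -0.7308792 , -0.6614417 ],
       [ 0.17042781,  0.63933413, -0.74980413]]), 't': array([-0.54248198,  0.2573749 ,  1.46151496])}
```

View pics/scene0.png

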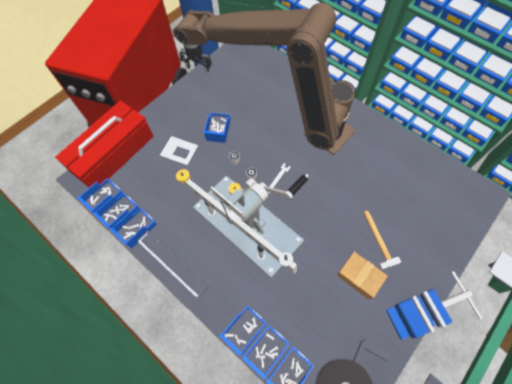

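View pics/side0.png

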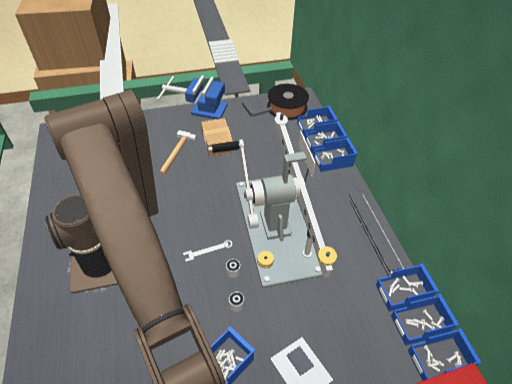

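The scene view shows the black handle at about (299,183), the weight at (183,176) and the far beam end at (290,262). The side view has the handle at (227,146), the weight at (327,256) and the white scale at (308,155). Next I triangulate these points.

```bash
cat > h.py <<'E'
import numpy as np,cv2
from plant import monitor,eyes
P={n:eyes.camera_params(n) for n in("scene","side")}
def tri(ps,pd):
    M=[P[n]["K"]@np.c_[P[n]["R"],P[n]["t"]] for n in("scene","side")]
    X=cv2.triangulatePoints(M[0],M[1],np.float64(ps).reshape(2,1),np.float64(pd).reshape(2,1))[:,0];return X[:3]/X[3]
def proj(n,X):
    q=P[n];c=q["K"]@(q["R"]@X+q["t"]);return c[:2]/c[2]
def ray(n,uv,z):
    q=P[n];d=q["R"].T@np.linalg.solve(q["K"],[*uv,1]);C=-q["R"].T@q["t"];return C+d*(z-C[2])/d[2]
def blob(mask,box):
    m=np.zeros(mask.shape,np.uint8);x0,y0,x1,y1=box;m[y0:y1,x0:x1]=mask[y0:y1,x0:x1]
    n,l,st,c=cv2.connectedComponentsWithStats(m)
    k=1+np.argmax(st[1:,4]);return l==k,c[k]
def ends(m):
    p=np.argwhere(m)[:,::-1].astype(float);c=p.mean(0);u=np.linalg.svd(p-c,full_matrices=False)[2][0]
    t=(p-c)@u;return c+u*t.min(),c+u*t.max(),len(p)
def brass(im):
    h=cv2.cvtColor(im,cv2.COLOR_RGB2HSV);return ((h[...,0]>15)&(h[...,0]<32)&(h[...,1]>130)&(h[...,2]>100)).astype(np.uint8)
E
python3 - <<'E'
from h import *
a=cv2.imread("pics/scene0.png")[:,:,::-1].copy();b=cv2.imread("pics/side0.png")[:,:,::-1].copy()
for n in P: print(n,"C",-P[n]["R"].T@P[n]["t"])
ds=(a.max(2)<45).astype(np.uint8);dd=(b.max(2)<45).astype(np.uint8)
m1,c1=blob(ds,(280,165,320,205));m2,c2=blob(dd,(203,135,248,158))
e1=ends(m1);e2=ends(m2);print(e1,e2)
print("mid",tri(c1,c2));
E1=sorted(e1[:2],key=lambda p:p[0]);E2=sorted(e2[:2],key=lambda p:p[0])
# scene: tester end is left; side: tester end is right
print("tester end",tri(E1[0],E2[1]),"robot end",tri(E1[1],E2[0]))
w1,cw1=blob(brass(a),(165,160,200,195));w2,cw2=blob(brass(b),(310,240,345,275))
print("weight",cw1,cw2,tri(cw1,cw2),w1.sum(),w2.sum())
def up(i,x0,y0,x1,y1,f):return cv2.resize(i[y0:y1,x0:x1],None,fx=f,fy=f,interpolation=cv2.INTER_CUBIC)
cv2.imwrite("pics/c1.png",np.hstack([up(a,170,160,310,280,4)[:,:,::-1][:480,:],])) 
cv2.imwrite("pics/c2.png",up(b,200,100,345,290,3)[:,:,::-1])
E
```

```text
scene C [1.00963595 0.42963417 1.50018536]
side C [ 0.32091732 -0.87587886  1.27530499]Traceback (most recent call last):
  File "<stdin>", line 5, in <module>
  File "h.py", line 14, in blob
    k=1+np.argmax(st[1:,4]);return l==k,c[k]
        ~~~~~~~~~^^^^^^^^^^
    return _wrapfunc(a, 'argmax', axis=axis, out=out, **kwds)
    return bound(*args, **kwds)
ValueError: attempt to get argmax of an empty sequence
```

```bash
cat > m.py <<'E'
from h import *
a=cv2.imread("pics/scene0.png")[:,:,::-1].copy();b=cv2.imread("pics/side0.png")[:,:,::-1].copy()
def up(i,x0,y0,x1,y1,f):return cv2.resize(i[y0:y1,x0:x1],None,fx=f,fy=f,interpolation=cv2.INTER_CUBIC)
cv2.imwrite("pics/c1.png",up(a,170,160,310,280,5)[:,:,::-1]) 
cv2.imwrite("pics/c2.png",up(b,200,100,345,290,3)[:,:,::-1])
print("max:",a[183,299],a[178,303],a[200,330],b[146,227],b[120,227])
A=a.max(2).astype(int);B=b.max(2).astype(int)
t1=(A[165:205,280:320].min()+np.median(A[165:205,280:320]))/2;t2=(B[135:158,203:248].min()+np.median(B[135:158,203:248]))/2;print(t1,t2)
m1,c1=blob((A<t1).astype(np.uint8),(280,165,320,205));m2,c2=blob((B<t2).astype(np.uint8),(203,135,248,158))
e1=ends(m1);e2=ends(m2);print(e1,e2)
print("mid",tri(c1,c2));
E1=sorted(e1[:2],key=lambda p:p[0]);E2=sorted(e2[:2],key=lambda p:p[0])
print("tester end",tri(E1[0],E2[1]),"robot end",tri(E1[1],E2[0]))
w1,cw1=blob(brass(a),(165,160,200,195));w2,cw2=blob(brass(b),(310,240,345,275))
print("weight",cw1,cw2,tri(cw1,cw2),w1.sum(),w2.sum())
E
python3 m.py
```

```text
max: [62 60 62] [56 55 57] [115 118 133] [41 41 41] [108 111 118]
90.5 65.0
(array([304.90706033, 176.82904407]), array([290.62406772, 191.72126514]), 164) (array([238.64627039, 144.62303118]), array([212.37684917, 148.53232609]), 205)
mid [0.48671419 0.14073435 0.32977611]
tester end [0.53005187 0.13944421 0.33153841] robot end [0.4431482  0.14182723 0.32863788]
weight [182.74166667 175.55      ] [324.30555556 261.16666667] [ 0.70391187 -0.28245424  0.19833529] 120 36
```

View pics/c1.png

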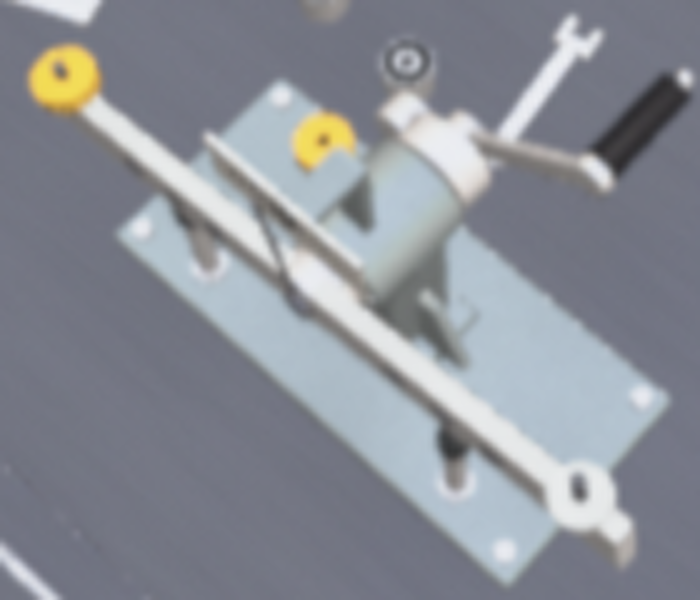

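View pics/c2.png

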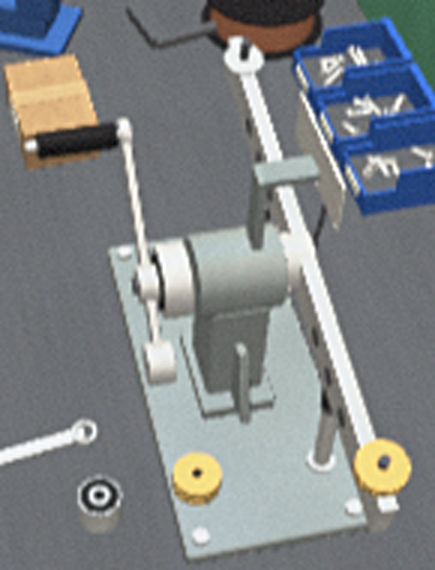

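The crops show the lever rising to the handle at +y and the beam resting at the weight end. The pointer is visible in the scene view, in front of the scale's back. The handle's middle is at (0.487, 0.141, 0.330). Now I'll refine the pose and work out the rows.

```bash
cat >> h.py <<'E'
from scipy.spatial.transform import Rotation as Ro
def row(pos,yaw=None,q0=None,p0=None):
    s=monitor.get_state();p0=s["eef_pos"] if p0 is None else p0;R0=Ro.from_quat(s["tcp_rot"])
    d=R0.inv().apply(np.array(pos)-p0)/.4
    r=np.zeros(3) if yaw is None else (R0.inv()*Ro.from_euler("ZX",[yaw,np.pi])).as_rotvec()/np.pi
    return np.round(np.r_[d,r],4).tolist()
E
python3 - <<'E'
from h import *
c=[ray("scene",np.array(p)/5+[170,160],.022) for p in((118,235),(280,80),(668,400),(510,585))]
for x in c: print(x.round(4))
f=c[2]-c[1];g=c[3]-c[0];print("yaw",-np.arctan2(f[0],f[1]),-np.arctan2(g[0],g[1]), "org~",np.mean(c,0))
b=cv2.imread("pics/side0.png")
print(b[250:262,318:336:4][::3].tolist(), ray("scene",(340,270),.07))
for p in((.275,-.616,.45),(.5,-.3,.45),(.475,.141,.45),(.475,.141,.33)): print(p,row(p,-.027))
E
```

```text
[ 0.7457 -0.2244  0.022 ]
[ 0.5329 -0.2213  0.022 ]
[0.5439 0.2528 0.022 ]
[0.7561 0.2509 0.022 ]
yaw -0.0231842414147707 -0.02191792566986604 org~ [0.64464709 0.01449885 0.022     ]
[[[116, 126, 132], [132, 227, 246], [134, 228, 249], [133, 227, 248], [124, 196, 234]], [[109, 183, 223], [129, 222, 244], [102, 121, 134], [127, 192, 223], [133, 227, 249]], [[85, 159, 198], [129, 222, 245], [105, 172, 208], [136, 232, 252], [130, 223, 245]], [[82, 108, 127], [136, 229, 249], [132, 226, 246], [128, 221, 243], [128, 227, 250]]] [0.5633276 0.4482124 0.07     ]
(0.275, -0.616, 0.45) [0.0, -0.0007, -0.5024, -0.0007, 0.0, 0.1422]
(0.5, -0.3, 0.45) [0.8357, -0.4928, -0.501, -0.0007, 0.0, 0.1422]
(0.475, 0.141, 0.45) [1.228, -1.5251, -0.4986, -0.0007, 0.0, 0.1422]
(0.475, 0.141, 0.33) [1.2279, -1.5244, -0.1986, -0.0007, 0.0, 0.1422]
```

```bash
sed -i 's/>130)/>90)/' h.py
python3 -m handwheel '[[0,0,-0.25,0,0,0,1],[0,0,-0.5,0,0,0.05,1],[0.3,-0.18,-0.5,0,0,0.1,1],[0.5,-0.3,-0.5,0,0,0.142,1],[0.835,-0.49,-0.5,0,0,0.142,1],[0.835,-0.49,-0.5,0,0,0.142,1],[0.835,-0.49,-0.5,0,0,0.142,1],[0.835,-0.49,-0.5,0,0,0.142,1],[0.835,-0.49,-0.5,0,0,0.142,1],[0.835,-0.49,-0.5,0,0,0.142,1],[0.835,-0.49,-0.5,0,0,0.142,1]]' 30
python3 -c "
from h import *
for p in((.475,.141,.45),(.475,.141,.33)): print(p,row(p,-.024))"
```

```text
time: 1.48
eef_pos: [0.4998, -0.3018, 0.4496]
tcp_rot: [1.0, -0.013, -0.001, -0.0]
contact_force: [-0.6, 0.7, 0.1]
opening: 1.003
finger_force: 0.0
(0.475, 0.141, 0.45) [-0.0917, -1.1049, -0.0005, -0.0001, 0.0004, -0.0009]
(0.475, 0.141, 0.33) [-0.0914, -1.1048, 0.2995, -0.0001, 0.0004, -0.0009]
```

```bash

python3 -m handwheel '[[-0.05,-0.5,0,0,0,0,1],[-0.09,-1,0,0,0,0,1],[-0.09,-1,0,0,0,0,1],[-0.09,-1,0,0,0,0,1],[-0.09,-1,0,0,0,0,1],[-0.09,-1,0,0,0,0,1],[-0.09,-1,0,0,0,0,1],[-0.09,-1,0,0,0,0,1],[-0.09,-1,0,0,0,0,1]]'
python3 - <<'E'
from h import *
for p in((.475,.141,.45),(.475,.141,.33)): print(p,row(p,-.024))
a=eyes.read_camera("wrist");cv2.imwrite("pics/w1.png",a[:,:,::-1])
E
```

```text
time: 2.6
eef_pos: [0.475, 0.0982, 0.45]
tcp_rot: [1.0, -0.014, -0.0, 0.0]
contact_force: [-0.0, -0.3, 0.0]
opening: 1.0
finger_force: 0.0
(0.475, 0.141, 0.45) [-0.0031, -0.1071, -0.0001, 0.0002, 0.0002, -0.0013]
(0.475, 0.141, 0.33) [-0.003, -0.1073, 0.2999, 0.0002, 0.0002, -0.0013]
```

View pics/w1.png

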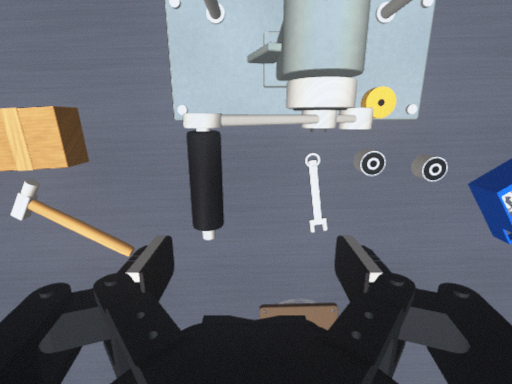

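The wrist view shows the handle clearly, its middle at about (206,180), with the lever head at (203,121). I'll check the middle against the wrist calibration before descending.

```bash
python3 - <<'E'
from h import *
P["wrist"]=eyes.camera_params("wrist")
print(ray("wrist",(206,180),.33),ray("wrist",(204,130),.33),ray("wrist",(208,229),.33))
print("pivot-ish", ray("wrist",(321,95),.257))
E
```

```text
[0.48872264 0.13991432 0.33      ] [0.5336099 0.1382341 0.33     ] [0.44006815 0.14169677 0.33      ]
pivot-ish [0.56442636 0.019574   0.257     ]
```

```bash
python3 -m handwheel '[[0,-0.107,0,0,0,0,1],[0,-0.107,0,0,0,0,1],[0,-0.107,0.15,0,0,0,1],[0,-0.107,0.3,0,0,0,1],[0,-0.107,0.3,0,0,0,1],[0,-0.107,0.3,0,0,0,1]]'
```

```text
time: 3.4
eef_pos: [0.4774, 0.1415, 0.3334]
tcp_rot: [1.0, -0.014, 0.002, -0.0]
contact_force: [1.3, -0.1, 0.8]
opening: 1.003
finger_force: 0.0
```

```bash
python3 -m handwheel '[[0,0,0,0,0,0,-1],[0,0,0,0,0,0,-1],[0,0,0,0,0,0,-1],[0,0,0,0,0,0,-1],[0,0,0,0,0,0,-1],[0,0,0,0,0,0,-1]]' 40
cat >> h.py <<'E'
PIV=np.array([.6388,.0135,.215]);YAW=-.0235
Rt=Ro.from_euler("z",YAW).as_matrix()
def wpt(th):  # centre of weight discs, beam tilt th
    c,s=np.cos(th),np.sin(th);y,z=-.28,.0385
    return PIV+Rt@np.array([.078,c*y+s*z*1.0,-s*y+c*z])
def beam(off=(0,0)):
    out=[]
    for k,(n,b) in enumerate((("scene",(160,140,210,200)),("side",(305,205,350,280)))):
        t=monitor.get_state()["time"];im=eyes.read_camera(n);m,c=blob(brass(im),b)
        ths=np.linspace(-.25,.25,51);uv=np.array([proj(n,wpt(x)) for x in ths])
        d=uv[-1]-uv[0];s=(uv-uv[25])@d;out.append((round(t,2),round(float(np.interp((c-uv[25])@d,s,ths))-off[k],4),m.sum(),np.round(c,1).tolist(),round(float(np.linalg.norm(d)/.5),1)))
    return out
def lever():
    s=monitor.get_state();v=Rt.T@(s["eef_pos"]-PIV);return v,np.arctan2(v[2],v[1]),np.hypot(v[1],v[2]),s
E
python3 - <<'E'
from h import *
print(beam());v,ph,r,s=lever();print(v,ph,r,s["contact_force"],s["opening"],s["finger_force"])
E
```

```text
time: 4.15
eef_pos: [0.4761, 0.1429, 0.331]
tcp_rot: [1.0, -0.013, 0.001, -0.001]
contact_force: [-0.1, 3.2, 3.7]
opening: 0.335
finger_force: 40.8
[(4.15, -0.1098, np.int64(144), [182.5, 175.3], 28.4), (4.2, -0.1533, np.int64(270), [326.8, 255.6], 64.3)]
[-0.16569314  0.12553156  0.11592598] 0.745637463817713 0.17087131271778688 [0.72349685 3.4855373  2.87088446] 0.340313484580454 40.92074811458588
```

```bash
cat > rows.py <<'E'
import sys,json,numpy as np
# rows.py phi_cmd_now step1 step2 ... : lever drop per row (rad)
p0=float(sys.argv[1]);d=np.cumsum([float(x) for x in sys.argv[2:]]);p=p0-d;r=.1695
print(",".join(f"[0,{-r*(np.cos(q)-np.cos(p0))/.4:.3f},{-r*(np.sin(q)-np.sin(p0))/.4:.3f},0,0,0,-1]" for q in p),"phi_end",round(p[-1],4))
E
cat > look.py <<'E'
from h import *
v,ph,r,s=lever();t=s["time"]
n="side";im=eyes.read_camera(n);m,c=blob(brass(im),(305,195,355,280))
ths=np.linspace(-.25,.25,51);uv=np.array([proj(n,wpt(x)) for x in ths]);d=uv[-1]-uv[0]
th=float(np.interp((c-uv[25])@d,(uv-uv[25])@d,ths))-.0067
F=Rt.T@s["contact_force"]
print(f"t {t:.2f} phi {ph:.4f} r {r:.4f} theta {th:.4f} n {m.sum()} F {F.round(1)} tau {.17*(F[2]*np.cos(ph)-F[1]*np.sin(ph)):.2f} grip {s['finger_force']:.0f} op {s['opening']:.2f}")
open("log.txt","a").write(f"{t} {ph} {th}\n")
E
python3 look.py; python3 rows.py .747 .01 .02 .03 .035 .035 .035 .035 .035 .03 .025 .02 .01
```

```text
t 4.25 phi 0.7456 r 0.1709 theta -0.1606 n 271 F [0.6 3.5 2.9] tau -0.05 grip 41 op 0.34
[0,-0.003,0.003,0,0,0,-1],[0,-0.008,0.009,0,0,0,-1],[0,-0.017,0.019,0,0,0,-1],[0,-0.026,0.031,0,0,0,-1],[0,-0.035,0.043,0,0,0,-1],[0,-0.043,0.055,0,0,0,-1],[0,-0.051,0.068,0,0,0,-1],[0,-0.058,0.080,0,0,0,-1],[0,-0.065,0.091,0,0,0,-1],[0,-0.069,0.101,0,0,0,-1],[0,-0.073,0.109,0,0,0,-1],[0,-0.075,0.112,0,0,0,-1] phi_end 0.427
```

```bash
python3 -m handwheel '[[0,-0.003,0.003,0,0,0,-1],[0,-0.008,0.009,0,0,0,-1],[0,-0.017,0.019,0,0,0,-1],[0,-0.026,0.031,0,0,0,-1],[0,-0.035,0.043,0,0,0,-1],[0,-0.043,0.055,0,0,0,-1],[0,-0.051,0.068,0,0,0,-1],[0,-0.058,0.080,0,0,0,-1],[0,-0.065,0.091,0,0,0,-1],[0,-0.069,0.101,0,0,0,-1],[0,-0.073,0.109,0,0,0,-1],[0,-0.075,0.112,0,0,0,-1]]'>/dev/null; python3 look.py; python3 rows.py .427 .011 .011 .011 .011
```

```text
t 5.80 phi 0.4267 r 0.1697 theta -0.1596 n 269 F [2.9 0.2 2.9] tau 0.43 grip 41 op 0.34
[0,-0.002,0.004,0,0,0,-1],[0,-0.004,0.009,0,0,0,-1],[0,-0.006,0.013,0,0,0,-1],[0,-0.007,0.017,0,0,0,-1] phi_end 0.383
```

```bash
python3 -m handwheel '[[0,-0.002,0.004,0,0,0,-1],[0,-0.004,0.009,0,0,0,-1],[0,-0.006,0.013,0,0,0,-1],[0,-0.007,0.017,0,0,0,-1]]'>/dev/null; python3 look.py; python3 rows.py .383 .011 .011 .011 .011;python3 rows.py .339 .011 .011 .011 .011
```

```text
t 6.35 phi 0.3842 r 0.1697 theta -0.1596 n 268 F [ 4.  -2.5  1.8] tau 0.44 grip 41 op 0.34
[0,-0.002,0.004,0,0,0,-1],[0,-0.003,0.009,0,0,0,-1],[0,-0.005,0.013,0,0,0,-1],[0,-0.007,0.017,0,0,0,-1] phi_end 0.339
[0,-0.002,0.004,0,0,0,-1],[0,-0.003,0.009,0,0,0,-1],[0,-0.004,0.013,0,0,0,-1],[0,-0.006,0.018,0,0,0,-1] phi_end 0.295
```

```bash
python3 -m handwheel '[[0,-0.002,0.004,0,0,0,-1],[0,-0.003,0.009,0,0,0,-1],[0,-0.005,0.013,0,0,0,-1],[0,-0.007,0.017,0,0,0,-1]]'>/dev/null; python3 look.py; python3 rows.py .295 .011 .011 .011 .011
```

```text
t 6.90 phi 0.3418 r 0.1696 theta -0.1603 n 270 F [ 4.8 -3.8  2.6] tau 0.63 grip 41 op 0.33
[0,-0.001,0.004,0,0,0,-1],[0,-0.003,0.009,0,0,0,-1],[0,-0.004,0.013,0,0,0,-1],[0,-0.005,0.018,0,0,0,-1] phi_end 0.251
```

```bash
python3 -m handwheel '[[0,-0.002,0.004,0,0,0,-1],[0,-0.003,0.009,0,0,0,-1],[0,-0.004,0.013,0,0,0,-1],[0,-0.006,0.018,0,0,0,-1]]'>/dev/null; python3 look.py; python3 rows.py .251 .011 .011 .011 .011
```

```text
t 7.45 phi 0.2982 r 0.1695 theta -0.1594 n 269 F [ 4.3 -5.6  2.1] tau 0.63 grip 41 op 0.34
[0,-0.001,0.005,0,0,0,-1],[0,-0.002,0.009,0,0,0,-1],[0,-0.003,0.014,0,0,0,-1],[0,-0.004,0.018,0,0,0,-1] phi_end 0.207
```

```bash
python3 -m handwheel '[[0,-0.001,0.004,0,0,0,-1],[0,-0.003,0.009,0,0,0,-1],[0,-0.004,0.013,0,0,0,-1],[0,-0.005,0.018,0,0,0,-1]]'>/dev/null; python3 look.py; python3 rows.py .207 .011 .011 .011 .011
```

```text
t 8.00 phi 0.2548 r 0.1693 theta -0.1606 n 271 F [ 3.8 -4.6  2.6] tau 0.62 grip 41 op 0.33
[0,-0.001,0.005,0,0,0,-1],[0,-0.002,0.009,0,0,0,-1],[0,-0.003,0.014,0,0,0,-1],[0,-0.003,0.018,0,0,0,-1] phi_end 0.163
```

```bash
python3 -m handwheel '[[0,-0.001,0.005,0,0,0,-1],[0,-0.002,0.009,0,0,0,-1],[0,-0.003,0.014,0,0,0,-1],[0,-0.004,0.018,0,0,0,-1]]'>/dev/null; python3 look.py; python3 rows.py .163 .011 .011 .011 .011
```

```text
t 8.55 phi 0.2120 r 0.1692 theta -0.1594 n 269 F [ 4.9 -5.2  3.9] tau 0.83 grip 41 op 0.34
[0,-0.001,0.005,0,0,0,-1],[0,-0.001,0.009,0,0,0,-1],[0,-0.002,0.014,0,0,0,-1],[0,-0.003,0.018,0,0,0,-1] phi_end 0.119
```

```bash
python3 -m handwheel '[[0,-0.001,0.005,0,0,0,-1],[0,-0.002,0.009,0,0,0,-1],[0,-0.003,0.014,0,0,0,-1],[0,-0.003,0.018,0,0,0,-1]]'>/dev/null; python3 look.py; python3 rows.py .119 .011 .011 .011 .011
```

```text
t 9.10 phi 0.1695 r 0.1690 theta -0.1596 n 269 F [ 4.1 -4.6  3.5] tau 0.71 grip 41 op 0.34
[0,-0.001,0.005,0,0,0,-1],[0,-0.001,0.009,0,0,0,-1],[0,-0.001,0.014,0,0,0,-1],[0,-0.002,0.019,0,0,0,-1] phi_end 0.075
```

```bash
python3 -m handwheel '[[0,-0.001,0.005,0,0,0,-1],[0,-0.001,0.009,0,0,0,-1],[0,-0.002,0.014,0,0,0,-1],[0,-0.003,0.018,0,0,0,-1]]'>/dev/null; python3 look.py; python3 rows.py .075 .011 .011 .011 .011
cat > fit.py <<'E'
import sys,numpy as np
from scipy.optimize import least_squares
D=np.loadtxt("log.txt");fut=[float(x) for x in sys.argv[1:]]
I=.23
def sim(par,fut=()):
    T,k=par;t=np.r_[D[:,0],D[-1,0]+.05+.125*np.arange(len(fut)+1)] if len(fut) else D[:,0]
    L=np.r_[D[0,1]-D[:,1],D[0,1]-D[-1,1]+np.r_[0,np.cumsum(fut)]] if len(fut) else D[0,1]-D[:,1]
    dt=.005;tt=np.arange(t[0],t[-1]+dt/2,dt);LL=np.interp(tt,t,L);dL=np.gradient(LL,dt)
    th,w,s=-.16,0.,.16;out=[];tw=0
    for l,dl in zip(LL,dL):
        tw=l-th-s;tq=k*tw;sd=tq/30
        a=(tq+.03*(dl-w-sd)-T*np.cos(th))/I
        w+=a*dt;th+=w*dt;s+=sd*dt
        if th<=-.16: th=-.16;w=max(w,0)
        out.append((th,w,tw,sd))
    return tt,np.array(out)
def res(p):
    tt,o=sim(p);return np.r_[(np.interp(D[:,0],tt,o[:,0])-D[:,2])/.002,(p[1]-1.6)/.08]
best=min((least_squares(res,[T0,1.6],diff_step=1e-3) for T0 in(.7,.85,1.0,1.15)),key=lambda r:r.cost)
tt,o=sim(best.x,fut);i=np.searchsorted(tt,D[-1,0]-1e-6);i=min(i,len(tt)-1)
print("T,k",best.x.round(4),"cost",round(best.cost,2),"now th,w,tw,creep",o[i].round(4),"creep/row",round(o[i,3]/8,4))
if fut: print("pred",[(round(x-D[-1,0],2),round(y,3)) for x,y in list(zip(tt,o[:,0]))[i::50]])
E
python3 fit.py
```

```text
t 9.65 phi 0.1273 r 0.1690 theta -0.1600 n 269 F [ 4.3 -6.2  4.1] tau 0.83 grip 41 op 0.34
[0,-0.000,0.005,0,0,0,-1],[0,-0.001,0.009,0,0,0,-1],[0,-0.001,0.014,0,0,0,-1],[0,-0.001,0.019,0,0,0,-1] phi_end 0.031
T,k [0.85 1.6 ] cost 0.25 now th,w,tw,creep [-0.16    0.      0.5199  0.0277] creep/row 0.0035
```

```bash
python3 -m handwheel '[[0,-0.001,0.005,0,0,0,-1],[0,-0.001,0.009,0,0,0,-1],[0,-0.001,0.014,0,0,0,-1],[0,-0.002,0.019,0,0,0,-1]]'>/dev/null; python3 look.py;python3 fit.py .011 .011 .011 .011; python3 rows.py .031 .011 .011 .011 .011
```

```text
t 10.20 phi 0.0833 r 0.1689 theta -0.1600 n 270 F [ 3.1 -6.8  5.5] tau 1.02 grip 41 op 0.33
T,k [0.8829 1.6   ] cost 0.25 now th,w,tw,creep [-0.16    0.0014  0.5482  0.0292] creep/row 0.0037
pred [(np.float64(-0.0), np.float64(-0.16)), (np.float64(0.25), np.float64(-0.158)), (np.float64(0.5), np.float64(-0.151))]
[0,-0.000,0.005,0,0,0,-1],[0,-0.000,0.009,0,0,0,-1],[0,-0.000,0.014,0,0,0,-1],[0,-0.000,0.019,0,0,0,-1] phi_end -0.013
```

```bash
python3 -m handwheel '[[0,0,0.005,0,0,0,-1],[0,-0.001,0.009,0,0,0,-1],[0,-0.001,0.014,0,0,0,-1],[0,-0.001,0.019,0,0,0,-1]]'>/dev/null; python3 look.py;python3 fit.py .011 .011 .011 .011; python3 rows.py -.013 .011 .011 .011 .011
```

```text
t 10.75 phi 0.0392 r 0.1687 theta -0.1600 n 270 F [ 3.6 -7.2  5.6] tau 1.00 grip 41 op 0.34
T,k [0.9278 1.6   ] cost 0.25 now th,w,tw,creep [-0.16    0.0014  0.5759  0.0307] creep/row 0.0038
pred [(np.float64(-0.0), np.float64(-0.16)), (np.float64(0.25), np.float64(-0.159)), (np.float64(0.5), np.float64(-0.152))]
[0,0.000,0.005,0,0,0,-1],[0,0.000,0.009,0,0,0,-1],[0,0.000,0.014,0,0,0,-1],[0,0.001,0.019,0,0,0,-1] phi_end -0.057
```

```bash
python3 -m handwheel '[[0,0,0.005,0,0,0,-1],[0,0,0.009,0,0,0,-1],[0,0,0.014,0,0,0,-1],[0,0,0.019,0,0,0,-1]]'>/dev/null; python3 look.py;python3 fit.py .011 .011 .011 .011; python3 rows.py -.057 .011 .011 .011 .011
```

```text
t 11.30 phi -0.0049 r 0.1686 theta -0.1606 n 271 F [ 4.5 -8.   5.9] tau 0.99 grip 41 op 0.34
T,k [1.  1.6] cost 0.3 now th,w,tw,creep [-0.16    0.      0.6028  0.0321] creep/row 0.004
pred [(np.float64(-0.0), np.float64(-0.16)), (np.float64(0.25), np.float64(-0.16)), (np.float64(0.5), np.float64(-0.16))]
[0,0.000,0.005,0,0,0,-1],[0,0.001,0.009,0,0,0,-1],[0,0.001,0.014,0,0,0,-1],[0,0.001,0.019,0,0,0,-1] phi_end -0.101
```

```bash
python3 -m handwheel '[[0,0,0.005,0,0,0,-1],[0,0.001,0.009,0,0,0,-1],[0,0.001,0.014,0,0,0,-1],[0,0.001,0.019,0,0,0,-1]]'>/dev/null; python3 look.py;python3 fit.py .011 .011 .011 .011; python3 rows.py -.101 .011 .011 .011 .011
```

```text
t 11.85 phi -0.0490 r 0.1685 theta -0.1600 n 270 F [ 3.7 -7.8  6.2] tau 0.99 grip 41 op 0.34
T,k [1.0136 1.6   ] cost 0.3 now th,w,tw,creep [-0.16    0.0014  0.6287  0.0335] creep/row 0.0042
pred [(np.float64(-0.0), np.float64(-0.16)), (np.float64(0.25), np.float64(-0.159)), (np.float64(0.5), np.float64(-0.152))]
[0,0.000,0.005,0,0,0,-1],[0,0.001,0.009,0,0,0,-1],[0,0.002,0.014,0,0,0,-1],[0,0.002,0.019,0,0,0,-1] phi_end -0.145
```

```bash
python3 -m handwheel '[[0,0,0.005,0,0,0,-1],[0,0.001,0.009,0,0,0,-1],[0,0.002,0.014,0,0,0,-1],[0,0.002,0.019,0,0,0,-1]]'>/dev/null; python3 look.py;python3 fit.py .011 .011 .011 .011; python3 rows.py -.145 .011 .011 .011 .011
```

```text
t 12.40 phi -0.0935 r 0.1683 theta -0.1596 n 269 F [ 3.8 -7.   6.8] tau 1.05 grip 41 op 0.33
T,k [1.0478 1.6   ] cost 0.3 now th,w,tw,creep [-0.1596  0.0057  0.6541  0.0349] creep/row 0.0044
pred [(np.float64(-0.0), np.float64(-0.16)), (np.float64(0.25), np.float64(-0.156)), (np.float64(0.5), np.float64(-0.148))]
[0,0.001,0.005,0,0,0,-1],[0,0.001,0.009,0,0,0,-1],[0,0.002,0.014,0,0,0,-1],[0,0.003,0.018,0,0,0,-1] phi_end -0.189
```

```bash
python3 -m handwheel '[[0,0.001,0.005,0,0,0,-1],[0,0.001,0.009,0,0,0,-1],[0,0.002,0.014,0,0,0,-1],[0,0.003,0.018,0,0,0,-1]]'>/dev/null; python3 look.py;python3 fit.py .011 .011 .011 .011; python3 rows.py -.189 .011 .011 .011 .011
```

```text
t 12.95 phi -0.1358 r 0.1681 theta -0.1595 n 273 F [ 2.9 -5.8  7.5] tau 1.12 grip 41 op 0.34
T,k [1.0843 1.6   ] cost 0.32 now th,w,tw,creep [-0.1595  0.0067  0.6768  0.0361] creep/row 0.0045
pred [(np.float64(-0.0), np.float64(-0.159)), (np.float64(0.25), np.float64(-0.156)), (np.float64(0.5), np.float64(-0.147))]
[0,0.001,0.005,0,0,0,-1],[0,0.002,0.009,0,0,0,-1],[0,0.003,0.014,0,0,0,-1],[0,0.004,0.018,0,0,0,-1] phi_end -0.233
```

```bash
python3 -m handwheel '[[0,0.001,0.005,0,0,0,-1],[0,0.002,0.009,0,0,0,-1],[0,0.003,0.014,0,0,0,-1],[0,0.004,0.018,0,0,0,-1]]'>/dev/null; python3 look.py;python3 fit.py .012 .012 .012 .012; python3 rows.py -.233 .012 .012 .012 .012
```

```text
t 13.50 phi -0.1789 r 0.1680 theta -0.1410 n 268 F [ 2.3 -5.3  7.8] tau 1.14 grip 41 op 0.33
T,k [1.0812 1.5979] cost 0.32 now th,w,tw,creep [-0.141   0.0586  0.6819  0.0363] creep/row 0.0045
pred [(np.float64(-0.0), np.float64(-0.141)), (np.float64(0.25), np.float64(-0.125)), (np.float64(0.5), np.float64(-0.107))]
[0,0.001,0.005,0,0,0,-1],[0,0.002,0.010,0,0,0,-1],[0,0.004,0.015,0,0,0,-1],[0,0.005,0.020,0,0,0,-1] phi_end -0.281
```

```bash
cat > plan.py <<'E'
import sys
goal=float(sys.argv[1]);G=int(sys.argv[2]);sys.argv=sys.argv[:1]
exec(open("fit.py").read())
T,k=best.x;th0=o[i].copy()
def run(r):
    f=np.repeat(r,4);tt,q=sim(best.x,f);return f,tt,q
def cost(r):
    f,tt,q=run(r);e=q[-1];return np.r_[(e[0]-goal)/.005,e[1]/.01,(e[2]-T*np.cos(goal)/k)/.004,np.diff(r)/.02]
R=least_squares(cost,np.full(G,.008),diff_step=1e-3,bounds=(-.025,.025)).x;f,tt,q=run(R)
print("steps per row",R.round(4),[(round(x-D[-1,0],2),round(y,3)) for x,y in list(zip(tt,q[:,0].tolist()))[i::50]],"end",q[-1].round(3))
E
python3 plan.py 0 3; python3 plan.py 0 4
```

```text
T,k [1.0812 1.5979] cost 0.32 now th,w,tw,creep [-0.141   0.0587  0.6819  0.0363] creep/row 0.0045
steps per row [0.0239 0.0029 0.0207] [(np.float64(-0.0), -0.141), (np.float64(0.25), -0.124), (np.float64(0.5), -0.096), (np.float64(0.75), -0.058), (np.float64(1.0), -0.022), (np.float64(1.25), -0.004), (np.float64(1.5), -0.001)] end [-0.001  0.002  0.676  0.036]
T,k [1.0812 1.5979] cost 0.32 now th,w,tw,creep [-0.141   0.0587  0.6819  0.0363] creep/row 0.0045
steps per row [0.0166 0.0134 0.0109 0.0113] [(np.float64(-0.0), -0.141), (np.float64(0.25), -0.124), (np.float64(0.5), -0.103), (np.float64(0.75), -0.076), (np.float64(1.0), -0.049), (np.float64(1.25), -0.025), (np.float64(1.5), -0.009), (np.float64(1.75), -0.001), (np.float64(2.0), -0.0)] end [-0.     0.     0.677  0.036]
```

```bash
python3 rows.py -.233 .0165 .0165 .0165 .0165
```

```text
[0,0.002,0.007,0,0,0,-1],[0,0.003,0.014,0,0,0,-1],[0,0.005,0.020,0,0,0,-1],[0,0.007,0.027,0,0,0,-1] phi_end -0.299
```

```bash
python3 rows.py -.189 .0165 .0165 .0165 .0165; python3 -m handwheel '[[0,0.001,0.007,0,0,0,-1],[0,0.003,0.014,0,0,0,-1],[0,0.004,0.0205,0,0,0,-1],[0,0.006,0.027,0,0,0,-1]]'>/dev/null; python3 look.py;python3 plan.py 0 3;for s in .008 .010 .012 .014 .016 ; do python3 rows.py -.255 $s $s $s $s;done
```

```text
[0,0.001,0.007,0,0,0,-1],[0,0.003,0.014,0,0,0,-1],[0,0.004,0.020,0,0,0,-1],[0,0.006,0.027,0,0,0,-1] phi_end -0.255
t 14.05 phi -0.2441 r 0.1678 theta -0.0936 n 274 F [ 2.9 -5.3  7.7] tau 1.05 grip 41 op 0.33
T,k [1.0765 1.5902] cost 0.43 now th,w,tw,creep [-0.0942  0.1043  0.6814  0.0361] creep/row 0.0045
steps per row [0.0158 0.0097 0.0107] [(np.float64(-0.0), -0.094), (np.float64(0.25), -0.068), (np.float64(0.5), -0.044), (np.float64(0.75), -0.023), (np.float64(1.0), -0.008), (np.float64(1.25), -0.001), (np.float64(1.5), -0.0)] end [-0.     0.     0.677  0.036]
[0,0.001,0.003,0,0,0,-1],[0,0.002,0.007,0,0,0,-1],[0,0.003,0.010,0,0,0,-1],[0,0.004,0.013,0,0,0,-1] phi_end -0.287
[0,0.001,0.004,0,0,0,-1],[0,0.002,0.008,0,0,0,-1],[0,0.003,0.012,0,0,0,-1],[0,0.005,0.016,0,0,0,-1] phi_end -0.295
[0,0.001,0.005,0,0,0,-1],[0,0.003,0.010,0,0,0,-1],[0,0.004,0.015,0,0,0,-1],[0,0.006,0.020,0,0,0,-1] phi_end -0.303
[0,0.002,0.006,0,0,0,-1],[0,0.003,0.011,0,0,0,-1],[0,0.005,0.017,0,0,0,-1],[0,0.007,0.023,0,0,0,-1] phi_end -0.311
[0,0.002,0.007,0,0,0,-1],[0,0.004,0.013,0,0,0,-1],[0,0.006,0.020,0,0,0,-1],[0,0.008,0.026,0,0,0,-1] phi_end -0.319
```

Model fits well; next step 0.016 per row.

```bash
python3 -m handwheel '[[0,0.002,0.0065,0,0,0,-1],[0,0.004,0.013,0,0,0,-1],[0,0.006,0.0195,0,0,0,-1],[0,0.008,0.026,0,0,0,-1]]'>/dev/null; python3 look.py;python3 plan.py 0 2;python3 plan.py 0 3;for s in .004 .006 .008 .010 .012 ; do python3 rows.py -.319 $s $s $s $s;done
```

```text
t 14.60 phi -0.3084 r 0.1676 theta -0.0309 n 277 F [ 2.6 -6.2  8.5] tau 1.05 grip 41 op 0.33
T,k [1.0301 1.5009] cost 1.64 now th,w,tw,creep [-0.0328  0.1022  0.6769  0.0339] creep/row 0.0042
steps per row [0.0106 0.0103] [(np.float64(-0.0), -0.033), (np.float64(0.25), -0.011), (np.float64(0.5), 0.002), (np.float64(0.75), 0.006), (np.float64(1.0), 0.004)] end [ 0.004 -0.008  0.688  0.034]
T,k [1.0301 1.5009] cost 1.64 now th,w,tw,creep [-0.0328  0.1022  0.6769  0.0339] creep/row 0.0042
steps per row [0.0101 0.011  0.0028] [(np.float64(-0.0), -0.033), (np.float64(0.25), -0.011), (np.float64(0.5), 0.001), (np.float64(0.75), 0.004), (np.float64(1.0), 0.002), (np.float64(1.25), 0.001), (np.float64(1.5), 0.0)] end [ 0.    -0.     0.687  0.034]
[0,0.001,0.002,0,0,0,-1],[0,0.001,0.003,0,0,0,-1],[0,0.002,0.005,0,0,0,-1],[0,0.002,0.006,0,0,0,-1] phi_end -0.335
[0,0.001,0.002,0,0,0,-1],[0,0.002,0.005,0,0,0,-1],[0,0.002,0.007,0,0,0,-1],[0,0.003,0.010,0,0,0,-1] phi_end -0.343
[0,0.001,0.003,0,0,0,-1],[0,0.002,0.006,0,0,0,-1],[0,0.003,0.010,0,0,0,-1],[0,0.004,0.013,0,0,0,-1] phi_end -0.351
[0,0.001,0.004,0,0,0,-1],[0,0.003,0.008,0,0,0,-1],[0,0.004,0.012,0,0,0,-1],[0,0.006,0.016,0,0,0,-1] phi_end -0.359
[0,0.002,0.005,0,0,0,-1],[0,0.003,0.010,0,0,0,-1],[0,0.005,0.014,0,0,0,-1],[0,0.007,0.019,0,0,0,-1] phi_end -0.367
```

```bash
python3 -m handwheel '[[0,0.001,0.0035,0,0,0,-1],[0,0.0025,0.007,0,0,0,-1],[0,0.0035,0.011,0,0,0,-1],[0,0.005,0.0145,0,0,0,-1]]'>/dev/null; python3 look.py;python3 plan.py 0 2;python3 plan.py 0 3;for s in .002 .004 .006 .008 .010 .012 ; do python3 rows.py -.355 $s $s $s $s;done
```

```text
t 15.15 phi -0.3448 r 0.1675 theta 0.0158 n 277 F [ 3.4 -5.6  8.4] tau 1.03 grip 41 op 0.34
T,k [0.954  1.3582] cost 6.49 now th,w,tw,creep [0.0127 0.0292 0.6704 0.0304] creep/row 0.0038
steps per row [0.0131 0.0011] [(np.float64(-0.0), 0.013), (np.float64(0.25), 0.014), (np.float64(0.5), 0.009), (np.float64(0.75), 0.005), (np.float64(1.0), 0.003)] end [ 0.003 -0.006  0.704  0.032]
T,k [0.954  1.3582] cost 6.49 now th,w,tw,creep [0.0127 0.0292 0.6704 0.0304] creep/row 0.0038
steps per row [0.0124 0.002  0.0026] [(np.float64(-0.0), 0.013), (np.float64(0.25), 0.014), (np.float64(0.5), 0.009), (np.float64(0.75), 0.004), (np.float64(1.0), 0.001), (np.float64(1.25), -0.0), (np.float64(1.5), -0.0)] end [-0.     0.001  0.702  0.032]
[0,0.000,0.001,0,0,0,-1],[0,0.001,0.002,0,0,0,-1],[0,0.001,0.002,0,0,0,-1],[0,0.001,0.003,0,0,0,-1] phi_end -0.363
[0,0.001,0.002,0,0,0,-1],[0,0.001,0.003,0,0,0,-1],[0,0.002,0.005,0,0,0,-1],[0,0.002,0.006,0,0,0,-1] phi_end -0.371
[0,0.001,0.002,0,0,0,-1],[0,0.002,0.005,0,0,0,-1],[0,0.003,0.007,0,0,0,-1],[0,0.004,0.009,0,0,0,-1] phi_end -0.379
[0,0.001,0.003,0,0,0,-1],[0,0.002,0.006,0,0,0,-1],[0,0.004,0.009,0,0,0,-1],[0,0.005,0.013,0,0,0,-1] phi_end -0.387
[0,0.001,0.004,0,0,0,-1],[0,0.003,0.008,0,0,0,-1],[0,0.005,0.012,0,0,0,-1],[0,0.006,0.016,0,0,0,-1] phi_end -0.395
[0,0.002,0.005,0,0,0,-1],[0,0.004,0.009,0,0,0,-1],[0,0.006,0.014,0,0,0,-1],[0,0.008,0.019,0,0,0,-1] phi_end -0.403
```

```bash
sed -i 's/T,k=par/T,k,cr=par/; s#sd=tq/30#sd=tq*cr/30#; s#(p\[1\]-1.6)/.08\]#(p[1]-1.6)/.08,(p[2]-1)/.1]#; s/\[T0,1.6\]/[T0,1.6,1.]/' fit.py; sed -i 's/^T,k=best.x/T,k,_=best.x/' plan.py
cat log.txt|tail -5; python3 plan.py 0 2;python3 plan.py 0 3
python3 - <<'E'
from h import *
for th in(-.16,0,.1): print(th,proj("side",wpt(th)),proj("scene",wpt(th)))
im=eyes.read_camera("scene");cv2.imwrite("pics/s2.png",cv2.resize(im[160:280,170:310],None,fx=5,fy=5,interpolation=cv2.INTER_CUBIC)[:,:,::-1])
print(blob(brass(im),(160,140,210,200))[1])
E
```

```text
12.95 -0.13583242042234162 -0.15948220518866615
13.5 -0.17887192450737754 -0.14099058073920837
14.05 -0.24406262218452737 -0.09358560560216585
14.6 -0.3083971218996213 -0.03091449854372473
15.15 -0.34478075035854344 0.015810812894547856
T,k [1.0493 1.4696 0.8676] cost 6.02 now th,w,tw,creep [0.0123 0.0219 0.6835 0.029 ] creep/row 0.0036
steps per row [0.0126 0.0001] [(np.float64(-0.0), 0.012), (np.float64(0.25), 0.012), (np.float64(0.5), 0.006), (np.float64(0.75), 0.002), (np.float64(1.0), 0.001)] end [ 0.001 -0.001  0.714  0.03 ]
T,k [1.0493 1.4696 0.8676] cost 6.02 now th,w,tw,creep [0.0123 0.0219 0.6835 0.029 ] creep/row 0.0036
steps per row [0.0124 0.0005 0.0033] [(np.float64(-0.0), 0.012), (np.float64(0.25), 0.012), (np.float64(0.5), 0.006), (np.float64(0.75), 0.001), (np.float64(1.0), -0.0), (np.float64(1.25), -0.001), (np.float64(1.5), -0.0)] end [-0.     0.001  0.714  0.03 ]
-0.16 [325.95721568 255.8223496 ] [183.63755145 176.8408289 ]
0 [327.91312478 246.74785535] [181.73242411 171.99737228]
0.1 [328.74880718 239.88918613] [181.12800393 169.41212334]
[180.59748428 170.3081761 ]
```

View pics/s2.png

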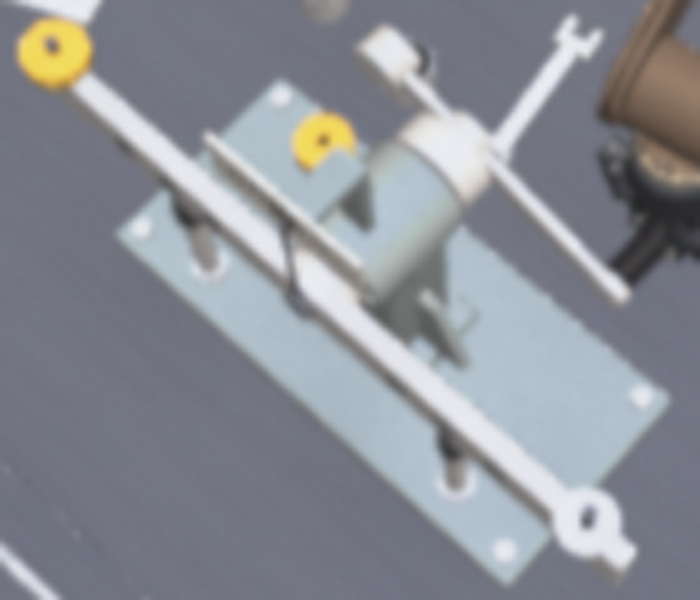

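```bash
python3 -m handwheel '[[0,0.001,0.004,0,0,0,-1],[0,0.003,0.008,0,0,0,-1],[0,0.005,0.012,0,0,0,-1],[0,0.006,0.016,0,0,0,-1]]'>/dev/null; python3 look.py;python3 plan.py 0 2;python3 plan.py 0 3;for s in -.004 -.002 .0 .002 .004 .006 .008 ; do python3 rows.py -.395 $s $s $s $s;done
python3 - <<'E'
from h import *
f=lambda th:proj("scene",PIV+Rt@np.array([.09,.158*np.sin(th),.158*np.cos(th)]))
for th in(-.16,-.06,0,.06):print(th,((f(th)-[170,160])*5).round(0))
E
```

```text
t 15.75 phi -0.3847 r 0.1675 theta 0.0084 n 275 F [ 2.2 -6.2  9.3] tau 1.07 grip 41 op 0.34
T,k [0.9602 1.3541 0.9625] cost 7.11 now th,w,tw,creep [ 0.0063 -0.0392  0.7069  0.0307] creep/row 0.0038
steps per row [ 0.0052 -0.0003] [(np.float64(-0.0), 0.006), (np.float64(0.25), -0.003), (np.float64(0.5), -0.01), (np.float64(0.75), -0.01), (np.float64(1.0), -0.007)] end [-0.006  0.014  0.707  0.031]
T,k [0.9602 1.3541 0.9625] cost 7.11 now th,w,tw,creep [ 0.0063 -0.0392  0.7069  0.0307] creep/row 0.0038
steps per row [ 0.0062 -0.0018  0.0064] [(np.float64(-0.0), 0.006), (np.float64(0.25), -0.003), (np.float64(0.5), -0.009), (np.float64(0.75), -0.008), (np.float64(1.0), -0.004), (np.float64(1.25), -0.001), (np.float64(1.5), -0.0)] end [-0.     0.001  0.709  0.031]
[0,-0.001,-0.002,0,0,0,-1],[0,-0.001,-0.003,0,0,0,-1],[0,-0.002,-0.005,0,0,0,-1],[0,-0.003,-0.006,0,0,0,-1] phi_end -0.379
[0,-0.000,-0.001,0,0,0,-1],[0,-0.001,-0.002,0,0,0,-1],[0,-0.001,-0.002,0,0,0,-1],[0,-0.001,-0.003,0,0,0,-1] phi_end -0.387
[0,-0.000,-0.000,0,0,0,-1],[0,-0.000,-0.000,0,0,0,-1],[0,-0.000,-0.000,0,0,0,-1],[0,-0.000,-0.000,0,0,0,-1] phi_end -0.395
[0,0.000,0.001,0,0,0,-1],[0,0.001,0.002,0,0,0,-1],[0,0.001,0.002,0,0,0,-1],[0,0.001,0.003,0,0,0,-1] phi_end -0.403
[0,0.001,0.002,0,0,0,-1],[0,0.001,0.003,0,0,0,-1],[0,0.002,0.005,0,0,0,-1],[0,0.003,0.006,0,0,0,-1] phi_end -0.411
[0,0.001,0.002,0,0,0,-1],[0,0.002,0.005,0,0,0,-1],[0,0.003,0.007,0,0,0,-1],[0,0.004,0.009,0,0,0,-1] phi_end -0.419
[0,0.001,0.003,0,0,0,-1],[0,0.003,0.006,0,0,0,-1],[0,0.004,0.009,0,0,0,-1],[0,0.005,0.012,0,0,0,-1] phi_end -0.427
-0.16 [255. 203.]
-0.06 [271. 216.]
0 [281. 224.]
0.06 [290. 232.]
```

The scene crop shows the pointer tip at about (285,217), against a computed level position of (281,224). So the beam is near level and well inside tolerance.

```bash
python3 -m handwheel '[[0,0.001,0.002,0,0,0,-1],[0,0.002,0.004,0,0,0,-1],[0,0.003,0.006,0,0,0,-1],[0,0.004,0.008,0,0,0,-1]]'>/dev/null; python3 look.py;python3 plan.py 0 2;python3 plan.py 0 3;for s in -.002 .0 .002 .004 .006 .008 ; do python3 rows.py -.415 $s $s $s $s;done
```

```text
t 16.30 phi -0.4053 r 0.1674 theta -0.0079 n 275 F [ 2.3 -4.8  8.6] tau 1.02 grip 41 op 0.34
T,k [1.0058 1.4052 0.8924] cost 7.88 now th,w,tw,creep [-0.0079 -0.      0.7333  0.0307] creep/row 0.0038
steps per row [-0.0006  0.0064] [(np.float64(-0.0), -0.008), (np.float64(0.25), -0.005), (np.float64(0.5), -0.001), (np.float64(0.75), 0.001), (np.float64(1.0), 0.001)] end [ 0.001 -0.002  0.716  0.03 ]
T,k [1.0058 1.4052 0.8924] cost 7.88 now th,w,tw,creep [-0.0079 -0.      0.7333  0.0307] creep/row 0.0038
steps per row [-0.0007  0.0065  0.0035] [(np.float64(-0.0), -0.008), (np.float64(0.25), -0.005), (np.float64(0.5), -0.001), (np.float64(0.75), 0.001), (np.float64(1.0), 0.001), (np.float64(1.25), 0.0), (np.float64(1.5), 0.0)] end [ 0.    -0.001  0.716  0.03 ]
[0,-0.000,-0.001,0,0,0,-1],[0,-0.001,-0.002,0,0,0,-1],[0,-0.001,-0.002,0,0,0,-1],[0,-0.001,-0.003,0,0,0,-1] phi_end -0.407
[0,-0.000,-0.000,0,0,0,-1],[0,-0.000,-0.000,0,0,0,-1],[0,-0.000,-0.000,0,0,0,-1],[0,-0.000,-0.000,0,0,0,-1] phi_end -0.415
[0,0.000,0.001,0,0,0,-1],[0,0.001,0.002,0,0,0,-1],[0,0.001,0.002,0,0,0,-1],[0,0.001,0.003,0,0,0,-1] phi_end -0.423
[0,0.001,0.002,0,0,0,-1],[0,0.001,0.003,0,0,0,-1],[0,0.002,0.005,0,0,0,-1],[0,0.003,0.006,0,0,0,-1] phi_end -0.431
[0,0.001,0.002,0,0,0,-1],[0,0.002,0.005,0,0,0,-1],[0,0.003,0.007,0,0,0,-1],[0,0.004,0.009,0,0,0,-1] phi_end -0.439
[0,0.001,0.003,0,0,0,-1],[0,0.003,0.006,0,0,0,-1],[0,0.004,0.009,0,0,0,-1],[0,0.006,0.012,0,0,0,-1] phi_end -0.447
```

```bash
python3 -m handwheel '[[0,0,0.0004,0,0,0,-1],[0,0,0.0008,0,0,0,-1],[0,0.0005,0.0012,0,0,0,-1],[0,0.0007,0.0015,0,0,0,-1],[0,0.0018,0.0039,0,0,0,-1],[0,0.0028,0.0062,0,0,0,-1],[0,0.0039,0.0085,0,0,0,-1],[0,0.005,0.0108,0,0,0,-1]]'>/dev/null; python3 look.py;python3 plan.py 0 2;python3 plan.py 0 3
```

```text
t 17.35 phi -0.4334 r 0.1674 theta -0.0019 n 278 F [ 2.4 -5.2  8.6] tau 0.96 grip 41 op 0.34
T,k [0.8573 1.2393 1.1561] cost 15.47 now th,w,tw,creep [0.0018 0.0253 0.6863 0.0328] creep/row 0.0041
steps per row [0.0055 0.0055] [(np.float64(-0.0), 0.002), (np.float64(0.25), 0.007), (np.float64(0.5), 0.008), (np.float64(0.75), 0.007), (np.float64(1.0), 0.005)] end [ 0.004 -0.009  0.693  0.033]
T,k [0.8573 1.2393 1.1561] cost 15.47 now th,w,tw,creep [0.0018 0.0253 0.6863 0.0328] creep/row 0.0041
steps per row [0.0047 0.0068 0.0022] [(np.float64(-0.0), 0.002), (np.float64(0.25), 0.006), (np.float64(0.5), 0.008), (np.float64(0.75), 0.005), (np.float64(1.0), 0.002), (np.float64(1.25), 0.001), (np.float64(1.5), 0.0)] end [ 0.    -0.     0.692  0.033]
```

```bash
python3 -m handwheel '[[0,0.0009,0.0019,0,0,0,-1],[0,0.0019,0.0038,0,0,0,-1],[0,0.0028,0.0057,0,0,0,-1],[0,0.0038,0.0076,0,0,0,-1],[0,0.0047,0.0095,0,0,0,-1],[0,0.0056,0.0114,0,0,0,-1],[0,0.0066,0.0133,0,0,0,-1],[0,0.0075,0.0152,0,0,0,-1]]'>/dev/null; python3 look.py;python3 plan.py 0 2;python3 plan.py 0 3
```

```text
t 18.40 phi -0.4734 r 0.1673 theta -0.0006 n 274 F [ 1.6 -4.9  9.8] tau 1.11 grip 41 op 0.34
T,k [0.8649 1.2542 1.1556] cost 16.31 now th,w,tw,creep [ 0.0009 -0.0169  0.6892  0.0333] creep/row 0.0042
steps per row [0.0053 0.0021] [(np.float64(-0.0), 0.001), (np.float64(0.25), -0.003), (np.float64(0.5), -0.006), (np.float64(0.75), -0.006), (np.float64(1.0), -0.004)] end [-0.004  0.008  0.688  0.033]
T,k [0.8649 1.2542 1.1556] cost 16.31 now th,w,tw,creep [ 0.0009 -0.0169  0.6892  0.0333] creep/row 0.0042
steps per row [0.0059 0.0012 0.0057] [(np.float64(-0.0), 0.001), (np.float64(0.25), -0.003), (np.float64(0.5), -0.005), (np.float64(0.75), -0.004), (np.float64(1.0), -0.002), (np.float64(1.25), -0.001), (np.float64(1.5), -0.0)] end [-0.     0.001  0.689  0.033]
```

```bash
python3 -m handwheel '[[0,0.0009,0.0016,0,0,0,-1],[0,0.0017,0.0032,0,0,0,-1],[0,0.0026,0.0048,0,0,0,-1],[0,0.0034,0.0064,0,0,0,-1],[0,0.0043,0.008,0,0,0,-1],[0,0.0051,0.0096,0,0,0,-1],[0,0.006,0.0112,0,0,0,-1],[0,0.0068,0.0128,0,0,0,-1]]'>/dev/null; python3 look.py;python3 plan.py 0 2
```

```text
t 19.45 phi -0.5076 r 0.1673 theta -0.0012 n 275 F [ 2.7 -5.6  9.4] tau 0.93 grip 41 op 0.33
T,k [0.8752 1.2661 1.1346] cost 17.05 now th,w,tw,creep [-0.0028  0.012   0.695   0.0333] creep/row 0.0042
steps per row [0.0034 0.0056] [(np.float64(-0.0), -0.003), (np.float64(0.25), 0.0), (np.float64(0.5), 0.002), (np.float64(0.75), 0.003), (np.float64(1.0), 0.002)] end [ 0.002 -0.004  0.692  0.033]
```

```bash
python3 -m handwheel '[[0,0.0009,0.0015,0,0,0,-1],[0,0.0018,0.003,0,0,0,-1],[0,0.0028,0.0046,0,0,0,-1],[0,0.0037,0.0061,0,0,0,-1],[0,0.0046,0.0076,0,0,0,-1],[0,0.0056,0.0091,0,0,0,-1],[0,0.0065,0.0106,0,0,0,-1],[0,0.0074,0.0122,0,0,0,-1],[0,0.0084,0.0137,0,0,0,-1],[0,0.0093,0.0152,0,0,0,-1]]'>/dev/null; python3 look.py;python3 plan.py 0 2
```

```text
t 20.75 phi -0.5495 r 0.1672 theta -0.0091 n 276 F [ 2.  -4.9 10.8] tau 1.13 grip 41 op 0.34
T,k [0.8834 1.2907 1.1504] cost 27.32 now th,w,tw,creep [-0.0028 -0.0137  0.6825  0.0338] creep/row 0.0042
steps per row [0.0062 0.0022] [(np.float64(-0.0), -0.003), (np.float64(0.25), -0.006), (np.float64(0.5), -0.009), (np.float64(0.75), -0.008), (np.float64(1.0), -0.005)] end [-0.005  0.01   0.683  0.034]
```

```bash
python3 -m handwheel '[[0,0.0013,0.002,0,0,0,-1],[0,0.0026,0.004,0,0,0,-1],[0,0.0038,0.006,0,0,0,-1],[0,0.0051,0.008,0,0,0,-1],[0,0.0063,0.0096,0,0,0,-1],[0,0.0073,0.0112,0,0,0,-1],[0,0.0083,0.0128,0,0,0,-1],[0,0.0093,0.0144,0,0,0,-1]]'>/dev/null; python3 look.py;python3 plan.py 0 2
```

```text
t 21.80 phi -0.5899 r 0.1671 theta -0.0017 n 278 F [ 1.5 -5.6 11.1] tau 1.03 grip 42 op 0.34
T,k [0.8952 1.3049 1.1288] cost 28.53 now th,w,tw,creep [-0.0039  0.0176  0.6914  0.0339] creep/row 0.0042
steps per row [0.003  0.0065] [(np.float64(-0.0), -0.004), (np.float64(0.25), 0.001), (np.float64(0.5), 0.004), (np.float64(0.75), 0.005), (np.float64(1.0), 0.003)] end [ 0.003 -0.006  0.687  0.034]
```

```bash
python3 -m handwheel '[[0,0.0011,0.0016,0,0,0,-1],[0,0.0022,0.0031,0,0,0,-1],[0,0.0033,0.0047,0,0,0,-1],[0,0.0044,0.0062,0,0,0,-1],[0,0.0055,0.0078,0,0,0,-1],[0,0.0066,0.0094,0,0,0,-1],[0,0.0077,0.0109,0,0,0,-1],[0,0.0088,0.0125,0,0,0,-1]]'>/dev/null; python3 look.py;python3 plan.py 0 2
```

```text
t 22.85 phi -0.6258 r 0.1671 theta -0.0047 n 277 F [ 1.7 -4.5 12. ] tau 1.21 grip 42 op 0.33
T,k [0.8607 1.267  1.1978] cost 43.91 now th,w,tw,creep [ 0.0037 -0.0015  0.6727  0.034 ] creep/row 0.0043
steps per row [0.0067 0.0028] [(np.float64(-0.0), 0.004), (np.float64(0.25), 0.002), (np.float64(0.5), -0.0), (np.float64(0.75), -0.001), (np.float64(1.0), -0.001)] end [-0.001  0.002  0.679  0.034]
```

One more second of hold for margin.

```bash
python3 -m handwheel '[[0,0.0011,0.0015,0,0,0,-1],[0,0.0022,0.003,0,0,0,-1],[0,0.0034,0.0045,0,0,0,-1],[0,0.0045,0.006,0,0,0,-1],[0,0.0056,0.0075,0,0,0,-1],[0,0.0068,0.009,0,0,0,-1],[0,0.0079,0.0105,0,0,0,-1],[0,0.009,0.012,0,0,0,-1]]'>/dev/null; python3 look.py;python3 plan.py -.16 5;
```

```text
t 23.90 phi -0.6614 r 0.1671 theta -0.0090 n 276 F [ 1.6 -5.  11.3] tau 1.00 grip 42 op 0.34
T,k [0.8654 1.2741 1.1917] cost 44.0 now th,w,tw,creep [-0.0086 -0.008   0.6844  0.0346] creep/row 0.0043
steps per row [-0.0052 -0.004  -0.003  -0.0031 -0.0042] [(np.float64(-0.0), -0.009), (np.float64(0.25), -0.011), (np.float64(0.5), -0.017), (np.float64(0.75), -0.03), (np.float64(1.0), -0.053), (np.float64(1.25), -0.081), (np.float64(1.5), -0.11), (np.float64(1.75), -0.135), (np.float64(2.0), -0.151), (np.float64(2.25), -0.158), (np.float64(2.5), -0.16)] end [-0.16   0.     0.671  0.034]
```

```bash
python3 -m handwheel '[[0,-0.0013,-0.0017,0,0,0,-1],[0,-0.0026,-0.0034,0,0,0,-1],[0,-0.0039,-0.005,0,0,0,-1],[0,-0.0052,-0.0067,0,0,0,-1],[0,-0.0062,-0.0081,0,0,0,-1],[0,-0.0073,-0.0094,0,0,0,-1],[0,-0.0083,-0.0108,0,0,0,-1],[0,-0.0094,-0.0121,0,0,0,-1]]'>/dev/null; python3 look.py;python3 plan.py -.16 3;
```

```text
t 24.95 phi -0.6251 r 0.1671 theta -0.0659 n 273 F [ 1.1 -5.2 11.4] tau 1.06 grip 42 op 0.33
T,k [0.8343 1.2324 1.2453] cost 49.79 now th,w,tw,creep [-0.0603 -0.1056  0.6593  0.0337] creep/row 0.0042
steps per row [-0.003  -0.0028 -0.0034] [(np.float64(-0.0), -0.06), (np.float64(0.25), -0.088), (np.float64(0.5), -0.116), (np.float64(0.75), -0.138), (np.float64(1.0), -0.153), (np.float64(1.25), -0.159), (np.float64(1.5), -0.16)] end [-0.16  -0.     0.668  0.034]
```

```bash
python3 -m handwheel '[[0,-0.0005,-0.0007,0,0,0,-1],[0,-0.001,-0.0014,0,0,0,-1],[0,-0.0015,-0.0021,0,0,0,-1],[0,-0.002,-0.0027,0,0,0,-1]]'>/dev/null; python3 look.py;python3 plan.py -.16 2;
```

```text
t 25.50 phi -0.6166 r 0.1672 theta -0.1399 n 271 F [ 2.2 -5.  11.2] tau 1.06 grip 42 op 0.34
T,k [0.9605 1.426  1.0908] cost 87.09 now th,w,tw,creep [-0.13   -0.0995  0.6956  0.0361] creep/row 0.0045
steps per row [-0.0068  0.0005] [(np.float64(-0.0), -0.13), (np.float64(0.25), -0.149), (np.float64(0.5), -0.157), (np.float64(0.75), -0.16), (np.float64(1.0), -0.16)] end [-0.16   0.002  0.664  0.034]
```

```bash
python3 -m handwheel '[[0,0.0074,0.0104,0,0,0,-1],[0,0.0098,0.0138,0,0,0,-1],[0,0.0049,0.0069,0,0,0,-1],[0,0,0,0,0,0,-1]]'>/dev/null; python3 look.py;python3 plan.py -.16 2;
```

```text
t 26.05 phi -0.6163 r 0.1671 theta -0.1456 n 273 F [ 1.6 -5.2 11.6] tau 1.10 grip 42 op 0.34
T,k [0.9852 1.4601 1.0596] cost 89.58 now th,w,tw,creep [-0.1484  0.0298  0.6968  0.0359] creep/row 0.0045
steps per row [-0.0059  0.011 ] [(np.float64(-0.0), -0.148), (np.float64(0.25), -0.137), (np.float64(0.5), -0.128), (np.float64(0.75), -0.13), (np.float64(1.0), -0.14)] end [-0.142 -0.041  0.675  0.035]
```

```bash
python3 -m handwheel '[[0,-0.0015,-0.0021,0,0,0,-1],[0,-0.003,-0.0042,0,0,0,-1],[0,-0.0045,-0.0063,0,0,0,-1],[0,-0.006,-0.0084,0,0,0,-1]]'>/dev/null; python3 look.py;python3 fit.py; python3 rows.py -.605 -.005 -.01 -.015 -.02 -.025 -.025 -.025 -.03 -.03 -.035 -.035 -.035
```

```text
t 26.60 phi -0.5932 r 0.1672 theta -0.1234 n 273 F [ 2.  -5.5 10.8] tau 1.00 grip 42 op 0.34
T,k [0.9966 1.4756 1.0457] cost 91.39 now th,w,tw,creep [-0.126   0.0042  0.6336  0.0326] creep/row 0.0041
[0,-0.001,-0.002,0,0,0,-1],[0,-0.004,-0.005,0,0,0,-1],[0,-0.007,-0.011,0,0,0,-1],[0,-0.012,-0.018,0,0,0,-1],[0,-0.017,-0.027,0,0,0,-1],[0,-0.022,-0.036,0,0,0,-1],[0,-0.027,-0.045,0,0,0,-1],[0,-0.033,-0.057,0,0,0,-1],[0,-0.038,-0.068,0,0,0,-1],[0,-0.044,-0.082,0,0,0,-1],[0,-0.050,-0.096,0,0,0,-1],[0,-0.054,-0.110,0,0,0,-1] phi_end -0.315
```

```bash
python3 -m handwheel '[[0,0.0048,0.007,0,0,0,-1],[0,0.006,0.0088,0,0,0,-1],[0,0.007,0.0102,0,0,0,-1],[0,0.0079,0.0116,0,0,0,-1],[0,0.0089,0.013,0,0,0,-1],[0,0.0098,0.0144,0,0,0,-1]]'>/dev/null; python3 look.py;python3 fit.py
```

```text
t 27.40 phi -0.6341 r 0.1672 theta -0.1602 n 272 F [ 0.8 -6.3 11.8] tau 0.98 grip 42 op 0.34
T,k [0.9965 1.4754 1.0458] cost 91.44 now th,w,tw,creep [-0.1595  0.009   0.681   0.035 ] creep/row 0.0044
```

```bash
python3 rows.py -.645 -.008 -.010 -.012 -.015 -.02 -.025 -.03 -.035 -.035 -.035 -.035 -.035
```

```text
[0,-0.002,-0.003,0,0,0,-1],[0,-0.005,-0.006,0,0,0,-1],[0,-0.007,-0.010,0,0,0,-1],[0,-0.011,-0.015,0,0,0,-1],[0,-0.016,-0.023,0,0,0,-1],[0,-0.022,-0.031,0,0,0,-1],[0,-0.028,-0.042,0,0,0,-1],[0,-0.035,-0.055,0,0,0,-1],[0,-0.042,-0.069,0,0,0,-1],[0,-0.048,-0.082,0,0,0,-1],[0,-0.054,-0.096,0,0,0,-1],[0,-0.059,-0.109,0,0,0,-1] phi_end -0.35
```

```bash
python3 -m handwheel '[[0,-0.002,-0.003,0,0,0,-1],[0,-0.005,-0.006,0,0,0,-1],[0,-0.007,-0.010,0,0,0,-1],[0,-0.011,-0.015,0,0,0,-1]]'>/dev/null; python3 look.py; python3 -m handwheel '[[0,-0.005,-0.008,0,0,0,-1],[0,-0.011,-0.016,0,0,0,-1],[0,-0.017,-0.027,0,0,0,-1],[0,-0.024,-0.040,0,0,0,-1],[0,-0.031,-0.054,0,0,0,-1],[0,-0.037,-0.067,0,0,0,-1],[0,-0.043,-0.081,0,0,0,-1],[0,-0.048,-0.094,0,0,0,-1]]'>/dev/null; python3 look.py;python3 fit.py;  python3 rows.py -.35 -.035 -.035 -.035 -.035 -.03 -.025 -.02 -.015
```

```text
t 27.95 phi -0.5905 r 0.1673 theta -0.1600 n 270 F [ 2.4 -5.9 10.9] tau 0.98 grip 42 op 0.34
t 29.00 phi -0.3443 r 0.1675 theta -0.1600 n 269 F [ 3.2 -7.2  5.2] tau 0.42 grip 41 op 0.34
T,k [0.9965 1.4754 1.0458] cost 91.44 now th,w,tw,creep [-0.16    0.      0.3472  0.0179] creep/row 0.0022
[0,-0.005,-0.014,0,0,0,-1],[0,-0.009,-0.028,0,0,0,-1],[0,-0.013,-0.043,0,0,0,-1],[0,-0.016,-0.057,0,0,0,-1],[0,-0.019,-0.069,0,0,0,-1],[0,-0.021,-0.080,0,0,0,-1],[0,-0.022,-0.088,0,0,0,-1],[0,-0.023,-0.095,0,0,0,-1] phi_end -0.12
```

```bash
python3 -m handwheel '[[0,-0.005,-0.014,0,0,0,-1],[0,-0.009,-0.028,0,0,0,-1],[0,-0.013,-0.043,0,0,0,-1],[0,-0.016,-0.057,0,0,0,-1],[0,-0.019,-0.069,0,0,0,-1],[0,-0.021,-0.080,0,0,0,-1],[0,-0.022,-0.088,0,0,0,-1],[0,-0.023,-0.095,0,0,0,-1],[0,-0.023,-0.095,0,0,0,-1]]'>/dev/null; python3 look.py;python3 fit.py; python3 rows.py -.12 -.02 -.02 -.02 -.02 -.015 -.01
```

```text
t 30.18 phi -0.1182 r 0.1680 theta -0.1600 n 270 F [ 6.7 -4.8  2.5] tau 0.32 grip 41 op 0.34
T,k [0.9965 1.4754 1.0458] cost 91.44 now th,w,tw,creep [-0.16    0.      0.1074  0.0055] creep/row 0.0007
[0,-0.001,-0.008,0,0,0,-1],[0,-0.002,-0.017,0,0,0,-1],[0,-0.002,-0.025,0,0,0,-1],[0,-0.003,-0.034,0,0,0,-1],[0,-0.003,-0.040,0,0,0,-1],[0,-0.003,-0.044,0,0,0,-1] phi_end -0.015
```

```bash
python3 -m handwheel '[[0,-0.001,-0.008,0,0,0,-1],[0,-0.002,-0.017,0,0,0,-1],[0,-0.002,-0.025,0,0,0,-1],[0,-0.003,-0.034,0,0,0,-1],[0,-0.003,-0.040,0,0,0,-1],[0,-0.003,-0.044,0,0,0,-1],[0,-0.003,-0.044,0,0,0,-1],[0,-0.003,-0.044,0,0,0,-1]]'>/dev/null; python3 look.py;python3 fit.py
python3 - <<'E'
from h import *
F=[]
for i in range(8):
    F.append(Rt.T@monitor.get_state()["contact_force"]);eyes.read_camera("side")
print(np.mean(F,0),np.std(F,0))
E
```

```text
t 31.23 phi -0.0175 r 0.1682 theta -0.1600 n 270 F [ 6.5 -4.8 -0.8] tau -0.14 grip 41 op 0.34
T,k [0.9965 1.4754 1.0458] cost 91.44 now th,w,tw,creep [-0.16    0.      0.0038  0.0002] creep/row 0.0
[ 6.14935014 -4.78490356  0.44510729] [0.36682296 0.49733165 0.45356125]
```

```bash
python3 -m handwheel '[[0,0,0,0,0,0,-0.1],[0,0,0,0,0,0,0.3],[0,0,0,0,0,0,1],[0,0,0,0,0,0,1],[0,0,0,0,0,0,1],[0,0,0,0,0,0,1],[0,0,0,0,0,0,1]]'; python3 look.py
```

```text
time: 32.55
eef_pos: [0.4771, 0.1867, 0.2125]
tcp_rot: [1.0, -0.013, 0.0, -0.0]
contact_force: [-0.2, -0.1, 0.0]
opening: 0.999
finger_force: 0.0
t 32.55 phi -0.0145 r 0.1694 theta -0.1606 n 271 F [-0.2 -0.1  0. ] tau 0.01 grip 0 op 1.00
```

Released with no contact. Now retreat straight up, then sideways away, and look.

```bash
python3 -m handwheel '[[0,0,-0.05,0,0,0,1],[0,0,-0.15,0,0,0,1],[0,0,-0.3,0,0,0,1],[0,0,-0.45,0,0,0,1],[0,0,-0.55,0,0,0,1],[0,0,-0.55,0,0,0,1],[0,0,-0.55,0,0,0,1]]'|head -2; python3 look.py
python3 - <<'E'
from h import *
P["wrist"]=eyes.camera_params("wrist")
a=eyes.read_camera("wrist");b=eyes.read_camera("side")
cv2.imwrite("pics/end.png",np.hstack([a,b])[:,:,::-1][:, :, :] if 0 else cv2.resize(np.hstack([a,b]),(800,300))[:,:,::-1])
cv2.imwrite("pics/wend.png",a[:,:,::-1])
E
```

```text
time: 33.48
eef_pos: [0.4768, 0.1866, 0.4313]
t 33.48 phi 0.9069 r 0.2747 theta -0.1600 n 270 F [-0.  -0.9 -0.4] tau 0.08 grip 0 op 1.00
```

View pics/end.png

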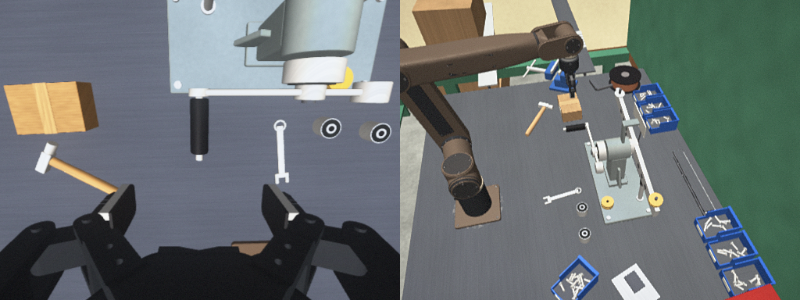

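The final view shows the lever about level and free, the beam on its rest, and the other things where they were.

```bash
python3 -m handwheel '[[0,0,0,0,0,0,1],[0,0,0,0,0,0,1]]'|head -1; python3 -c "
from plant import ctrl;print(ctrl.sign_off())"
```

```text
time: 33.88
the job is handed in; nothing more can be done
None
```

The job is handed in: by the camera checks the beam stayed within tolerance for about 9.5 s (largest reading 0.016 rad, limit 0.06), then was let down softly on the second try, and the lever was eased back to slack and released, all in 34 s.

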